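# Switch on the parcel scale and tare out the empty carton

### The job

An empty carton is already standing on the parcel scale; get the scale ready to weigh what goes into it. On the separate console press down the raised left-hand end of the power rocker until it is fully over to on, then press the units key, then the tare key, each lightly with the fingertips and letting each key come back up. Do not press the hold key, keep off the scale and the carton, and do not disturb or pick up the carton or the things lying about the console.

Things in the scene. Friction and masses are not known exactly. Their poses are not given: they have to be found in the camera images.
- console: Scale console, grey wedge case 130 x 220 mm, fixed in place on soft rubber feet (sinks 1 mm per 5 N, springs back). Origin on the bench under its centre; x away from the operator, y to their left, z up. Face rises 0.15 rad to +x (42 mm high in front, 62 behind). Controls in a row, left to right: power rocker, units, hold, tare keys, at y = +75, +25, -25, -75, x about -32 mm.
- power_rocker (a joint): Power rocker, black, 31 mm long (along console y) by 21 mm wide, at the operator's left end of the row. 0 rad is off: its left (+y, outer) end stands up; 0.30 rad is fully on: left end down. Pressed at the left end; stiff by friction only (about 1.5 N there), it stays where it is left, so press until it stops.
- power_press (a point): Point on top of the rocker's left flat, 11 mm from the pivot and 5 mm short of the left end; the place to press. It sinks about 3.3 mm in going from off to on, and then still stands 5 mm above the face.
- units_key (a joint): Travel of the units key in m: 0 is up, 0.004 is fully down, square to the face. Square white key 20 x 20 mm, second from the operator's left. Sprung: 1.5 N to start, 3.5 N fully down.
- units_key_top (a point): Centre of the units key's top, 7 mm above the face when up.
- hold_key (a joint): Travel of the hold key in m, same springing, 0.004 fully down. Round white key, diameter 21 mm, third from the operator's left. Not to be pressed.
- hold_key_top (a point): Centre of the hold key's top, 7 mm above the face when up.
- tare_key (a joint): Travel of the tare key in m, same springing, 0.004 fully down. Wide white key, 34 mm along console y by 20 mm, at the operator's right end of the row.
- tare_key_top (a point): Centre of the tare key's top, 7 mm above the face when up.
- platform: The parcel scale itself: black base with a steel pan 280 x 300 mm, top 55 mm above the bench, fixed. Origin on the bench under its centre. It stands to the left or to the right of the console.
- carton: Empty loose cardboard carton 150 x 190 mm, 85 mm high, with open flaps leaning out (about 195 x 255 mm over them, 120 mm high), on the scale's pan. Origin under its centre.
- tape_roll: Loose roll of brown tape lying flat beyond the console, diameter 92 mm, hole 52 mm, 48 mm high. Origin under its centre.
- sanitiser: Loose clear bottle standing beyond the console, diameter 48 mm, 115 mm high. Origin under its centre.
- marker: Loose marker pen lying in front of the console, 133 mm long, 18 mm thick, clip upwards. Origin under its middle.

How it is judged:
On the way, in this order (a step that is already met when the one before it is completed fails the run):
1. the power rocker is pressed over to on, no key down (value of joint power_rocker above 0.25 rad and value of joint each of units_key, tare_key below 0.001 m), for 0.05 s.
2. the units key is pressed down at least 2.4 of its 4 mm, the tare key being up (value of joint units_key above 0.0024 m and value of joint power_rocker above 0.25 rad and value of joint tare_key below 0.001 m), for 0.05 s.
3. the units key has come back up, the tare key still being up (value of joint each of units_key, tare_key below 0.001 m), for 0.05 s.
4. the tare key is pressed down at least 2.4 of its 4 mm, the units key being up (value of joint tare_key above 0.0024 m and value of joint power_rocker above 0.25 rad and value of joint units_key below 0.001 m), for 0.05 s.
At the end, for the whole second after the job is handed in: The power rocker stays on (above 0.25 of 0.30 rad), all three keys are up again (within 1 mm), the carton stands where it was on the scale (within 10 mm) and the tape roll, bottle and marker lie where they were (within 20 mm) (all of step 3 and value of joint power_rocker above 0.25 rad and value of joint hold_key below 0.001 m and distance of carton from where it was at the start of the episode below 0.01 m and linear speed of carton below 0.02 m/s and distance of each of tape_roll, sanitiser, marker from where it was at the start of the episode below 0.02 m); the robot touches nothing.
It fails at once if a key is pressed while the scale is still switched off (value of joint power_rocker below 0.15 rad and value of joint any of units_key, tare_key above 0.0015 m).
It fails at once if the hold key is pressed (value of joint hold_key above 0.0015 m).
It fails at once if the console is pressed harder than 20 N (contact force between anything else and console above 20 N).
It fails at once if the robot touches the scale or the carton (contact force between any of the fingers, the arm and platform above 0.5 N or contact force between any of the fingers, the arm and carton above 0.5 N).
It fails at once if the carton is shifted or lifted by more than 10 mm, or the tape roll, bottle or marker by more than 20 mm (distance of carton from where it was at the start of the episode above 0.01 m or distance of any of tape_roll, sanitiser, marker from where it was at the start of the episode above 0.02 m).
It also fails if it takes over 40 s, if anything falls off the work surface, if the arm or the gripper's body presses on something with over 40 N, if the wrist force passes 120 N, or if a joint passes its speed limit or range.

### The arm

A 7-joint arm with a two-finger parallel gripper is mounted at the origin on the work surface. World frame = base frame: x ahead of the robot, y to its left, z up, the work surface at z = 0. Lengths are in m, angles in rad, forces in N, time in s.
With the tool pointing down it reaches from about 0.4 to 0.85 m from the base axis. Payload 4.5 kg.
Tool frame: the origin (TCP) lies midway between the tips of the shut fingers; the grasp point (between the pads) lies robot.tcp_to_grasp behind it (robot.tcp_to_grasp is the distance from the TCP to the grasp point, in m); z points along the fingers, y is the line along which they close (so a half turn about z gives the same grasp; the last joint's range is limited). The gripper opens to 85 mm and grips with 20 to 120 N. Pads are 22 mm wide; open, the fingers measure 114 mm over their backs; the gripper's body (76 mm by 85 mm) begins 54 mm behind the grasp point. The pads swing forward as they close: fully open they stand 13 mm farther back than shut.
Start: joints at [-1.173, 0.689, -0.195, 1.565, 0.157, 0.902, -0.215], TCP at [0.222, 0.584, 0.231] pointing down, gripper open.
Joint ranges: [-3.01, 3.01], [-0.46, 2.08], [-1.47, 1.51], [0.13, 2.56], [-1, 4.14], [0.04, 2.09], [-2.66, 2.66]. Speed limits (rad/s): [2.57, 2.57, 3.14, 3.14, 3.14, 3.14, 3.14].

### API

Orientations are given as a unit quaternion [w, x, y, z].
In Python, from station import robot gives the robot as it stands. The module is installed in compiled form; this text tells all that it offers.
- The arm moves only by the shell command python3 -m creep 'ROWS' [FORCE]. ROWS is a JSON object of lists of equal length, an entry for each row: "xyz": the shift along the tool's x, y, z scaled (see below), a list of three; "rotation": the turn, a rotation vector about the tool's x, y, z scaled (see below), a list of three; "jaw": the closure, from 0 (fully open) to 1 (shut). In form: {"xyz": [[x, y, z], ...], "rotation": [[rx, ry, rz], ...], "jaw": [jaw, ...]}. A call has 1 to 8 rows; each row is the pose to reach, as a shift and turn from the pose commanded when the call began, along the tool's axes at that moment; what a row does not reach only later rows make up. The controller multiplies each number of a shift by 20 cm and each number of a turn by 30 degrees. A row lasts 1/8 s, in which the tool goes at most 62.5 mm and 10.7 degrees, less where a joint would pass 70% of its speed; a pose out of reach is approached as far as the arm can. A call with a number of a shift or a turn outside -1 to 1 is refused whole. A call with a gripper value outside its range is refused whole. The fingers move at their own pace and stop on an object; FORCE is the grip in N (left out, the last holds). Time passes only in rows, so rows that repeat a pose let the fingers close. It gives the time, the measured TCP pose, the force, the opening and the grip force at its end, in the units of the state.
- robot.get_obs(): the state, without advancing time (a new reading comes with each control period).
- robot.capture(name): name is "scene" or "top"; returns a dict with "image" (384x512x3 uint8, blue, green, red), "depth" (384x512 float32, m along the optical axis (not along the pixel's ray), 0 where there is no reading), "fx", "fy", "cx", "cy" (pixels), "rvec" (rotation vector, rad) and "tvec" (3), from world to camera coordinates, as OpenCV has them. Camera axes: x right, y down, z forward; pixel columns grow to the right and rows downward; lengths in m; the calibration is good to about 2 mm. A picture is of the moment at which its call begins.
- robot.job_done(): hands the job in; it is judged then, once.
The state is a dict: "time": time; "joint_positions": joint angles; "qd": joint speeds; "joint_torque": joint torques, N m; "tool_pos": TCP position; "ee_rot": TCP orientation; "contact_force": force on the tool from outside, world axes, zero at the start; "ft_torque": the same for the moment, N m; "width": finger opening in m; "gripper_force": force on a finger pad.
Only numpy, scipy, OpenCV 4.12 (cv2) and the standard library are available. Lean on these libraries where they do the work, as an engineer would, in place of code of your own. Each camera call takes 0.05 s, during which the arm holds its last target. There are 200 camera calls.

## Working session

There is one attempt and no reset: what is moved stays moved. The work goes in short steps, Python scripts to look and compute and a shell command to move; the robot and the scene stay as the last step left them, time stands still between calls to the robot, and variables do not carry over. Pictures are saved under pics/ and viewed, at most 10 in all, crops included, and the job is handed in when it is done.

```bash
mkdir -p pics
python3 - <<'E'
from station import robot
import cv2,numpy as np,pickle
print(robot.tcp_to_grasp,robot.get_obs())
d={n:robot.capture(n) for n in("scene","top")}
pickle.dump(d,open("cap.pkl","wb"))
for n in d: cv2.imwrite(f"pics/{n}.png",cv2.resize(d[n]["image"],(800,600)))
E
```

```text
0.0187 {'time': 0.0, 'joint_positions': array([-1.17322592,  0.68999116, -0.19449313,  1.56636457,  0.15729001,
        0.90248487, -0.21508475]), 'qd': array([-4.36497203e-04, -7.05642849e-05,  1.57077458e-03, -1.33291742e-03,
        1.96647156e-04,  4.17817462e-04,  6.82987609e-04]), 'joint_torque': array([ 4.39810137e-04, -5.39609528e+01, -1.26657609e+00, -1.58542424e+01,
        9.02879314e-03,  9.53001087e-03, -3.19728883e-06]), 'tool_pos': array([0.22219757, 0.58346675, 0.23047356]), 'ee_rot': array([-9.94181511e-05,  1.80844637e-01,  9.83511237e-01, -9.23983944e-04]), 'contact_force': array([ 0.024338  ,  1.23867751, -0.81354354]), 'ft_torque': array([ 0.01631909, -0.02597759,  0.03282745]), 'gripper_force': 0.0, 'width': 0.08551134392094847}
```

View pics/top.png

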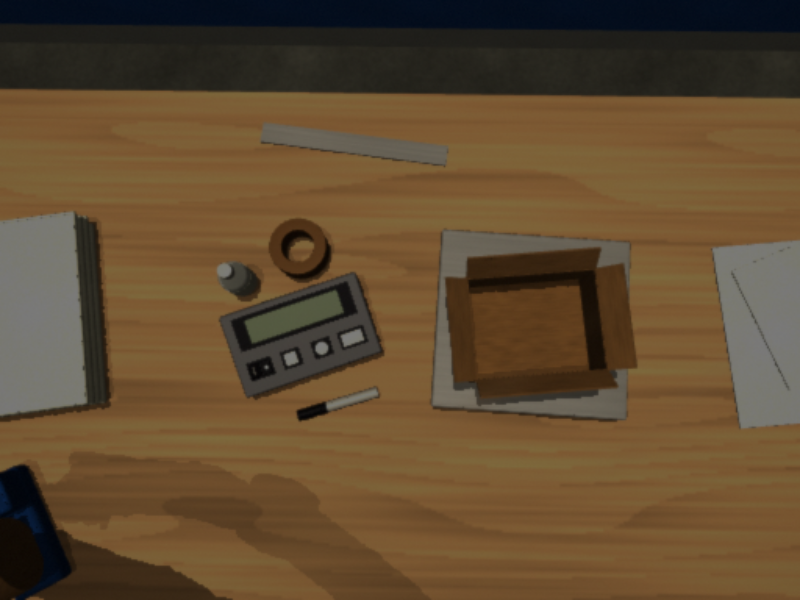

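View pics/scene.png

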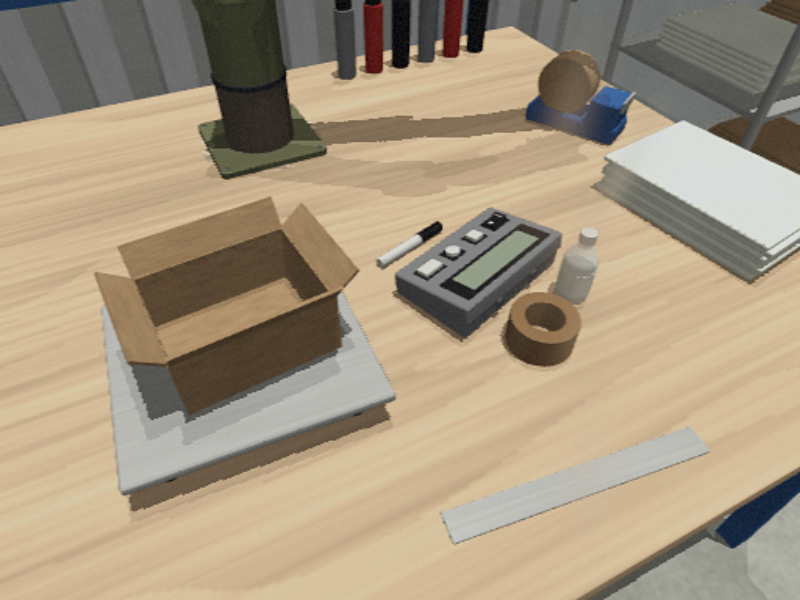

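The top view shows the console at about (300,335) with its row of controls: rocker (261,368), units (291,357), hold (322,348) and tare (352,338). The scale is to the right at (530,325). I'll enlarge the console next.

Run:
```python
import cv2,pickle
d=pickle.load(open("cap.pkl","rb"))["top"]
im=d["image"][170:258,135:250]
cv2.imwrite("pics/crop.png",cv2.resize(cv2.convertScaleAbs(im,alpha=1.5),None,fx=6.8,fy=6.8,interpolation=cv2.INTER_NEAREST))
print(d["fx"],d["cx"],d["rvec"],d["tvec"])
```

```text
397.35029319359546 256.4579895705483 [ 2.16397241 -2.13459965  0.13726594] [0.00747588 0.5868673  0.94804709]
```

View pics/crop.png

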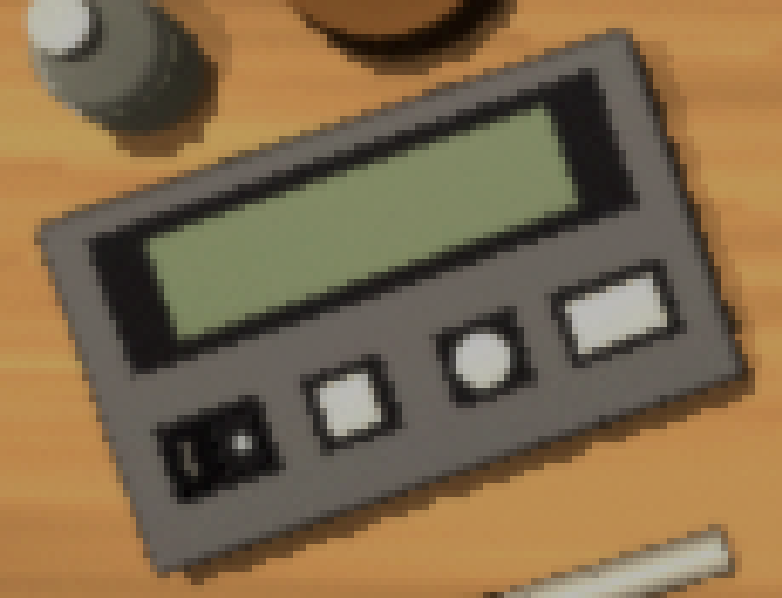

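The crop shows units at (349,404), hold (485,358), tare (616,313) and the rocker at (219,449). The case corners are (42,228), (628,35), (745,375) and (160,570). I'll fit the console pose from these.

```bash
cat > fit.py <<'E'
import cv2,pickle,numpy as np
from scipy.optimize import least_squares
from scipy.spatial.transform import Rotation as R
d=pickle.load(open("cap.pkl","rb"))["top"]
K=np.array([[d["fx"],0,d["cx"]],[0,d["fy"],d["cy"]],[0,0,1]])
t=np.tan(.15); n=np.array([-np.sin(.15),0,np.cos(.15)])
def face(x,y,h): return np.array([x,y,.052+x*t])+h*n
M=np.array([face(-.032,.025,.007),face(-.032,-.025,.007),face(-.032,-.075,.007),face(-.032,.075,.006),
 face(.065,.11,0),face(.065,-.11,0),face(-.065,-.11,0),face(-.065,.11,0)])
P=(np.array([(349,404),(485,358),(616,313),(219,449),(42,228),(628,35),(745,375),(160,570)])+.5)/6.8-.5+[135,170]
W=lambda p,X:(R.from_euler('z',p[2]).apply(X)+[p[0],p[1],0])
f=lambda p:(cv2.projectPoints(W(p,M),d["rvec"],d["tvec"],K,None)[0][:,0]-P).ravel()
c0=np.array([.6,.2,.2])
s=least_squares(f,c0); p=s.x
E
python3 - <<'E'
from fit import *
print(p); print(s.fun.reshape(-1,2).round(2))
rp=face(-.032,.075+.011,.0083)
print("press pts",W(p,np.array([rp,*M[:3]])).round(4))
Rc,_=cv2.Rodrigues(d["rvec"])
for i,(u,v) in enumerate(P[:4]):
    z=np.median(d["depth"][int(v)-1:int(v)+2,int(u)-1:int(u)+2])
    print(Rc.T@(z*np.linalg.inv(K)@[u,v,1]-d["tvec"]))
from station import robot
q=robot.get_obs()["ee_rot"]; Rt=R.from_quat(q[[1,2,3,0]]); print(Rt.as_matrix().round(3))
E
```

```text
[0.52931748 0.17085528 0.33887221]
[[ 0.53  0.52]
 [ 0.22  0.67]
 [ 0.57  0.7 ]
 [-0.04  0.49]
 [-0.38 -0.97]
 [-0.25 -1.21]
 [-0.39 -0.28]
 [-0.27  0.02]]
press pts [[0.4694 0.2409 0.0554]
 [0.4898 0.1834 0.0541]
 [0.5065 0.1363 0.0541]
 [0.5231 0.0891 0.0541]]
[0.49109508 0.18486048 0.05366572]
[0.50800768 0.13670691 0.055398  ]
[0.52469766 0.09048354 0.05504134]
[0.47455776 0.23070221 0.05267477]
[[-0.935  0.356 -0.   ]
 [ 0.356  0.935 -0.002]
 [-0.    -0.002 -1.   ]]
```

```bash
cat > go.py <<'E'
import sys,numpy as np
from scipy.spatial.transform import Rotation as R
from station import robot
yaw=.339
C=R.from_euler('z',yaw)*R.from_euler('y',-.15)   # face frame: z = normal
# tool: y -> face x, z -> -normal, x -> face y
T=C*R.from_matrix(np.array([[0,1,0],[1,0,0],[0,0,-1.]]))
n=C.apply([0,0,1])
pts={"units":np.array([.4907,.1843,.0542]),"tare":np.array([.5240,.0900,.0545])}
pts["rocker"]=np.array([.4706,.2414,.0555])+.002*C.apply([0,1,0])
def go(name,h):
    o=robot.get_obs(); Rt=R.from_quat(o["ee_rot"][[1,2,3,0]])
    s=Rt.inv().apply(pts[name]+h*n-o["tool_pos"]); r=(Rt.inv()*T).as_rotvec()
    print(o["time"],o["tool_pos"].round(4),"xyz",(s/.2).round(4),"rot",(r/np.radians(30)).round(3),"F.n",o["contact_force"].round(2),(o["contact_force"]@n).round(2))
go(sys.argv[1],float(sys.argv[2]))
E
python3 go.py rocker .09
```

```text
0.1 [0.2222 0.5835 0.2305] xyz [-1.7113 -1.1919  0.4325] rot [-0.271 -0.123  1.655] F.n [-0.87  0.03 -0.44] -0.31
```

```bash
python3 -m creep '{"xyz":[[-0.12,-0.08,0],[-0.3,-0.21,0],[-0.48,-0.34,0],[-0.66,-0.47,0],[-0.8,-0.56,0],[-0.88,-0.6,0],[-0.88,-0.6,0]],"rotation":[[0,0,0.12],[0,0,0.3],[0,0,0.48],[0,0,0.66],[0,0,0.8],[0,0,0.85],[0,0,0.85]],"jaw":[1,1,1,1,1,1,1]}' 20; python3 go.py rocker .06
```

```text
time: 0.98
tool_pos: [0.3449, 0.409, 0.2312]
ee_rot: [0.0, 0.394, 0.919, 0.0]
contact_force: [-0.8, -0.7, 0.2]
width: 0.0001
gripper_force: 0.0
0.975 [0.3449 0.409  0.2312] xyz [-1.0128 -0.1591  0.5821] rot [-0.282 -0.06   0.804] F.n [-0.78 -0.66  0.19] 0.33
```

```bash
python3 -m creep '{"xyz":[[-0.12,-0.02,0.04],[-0.32,-0.05,0.15],[-0.52,-0.08,0.26],[-0.72,-0.11,0.38],[-0.9,-0.14,0.5],[-1.0,-0.16,0.58],[-1.0,-0.16,0.58],[-1.0,-0.16,0.58]],"rotation":[[-0.03,0,0.1],[-0.08,-0.02,0.26],[-0.14,-0.03,0.42],[-0.2,-0.04,0.58],[-0.26,-0.05,0.74],[-0.28,-0.06,0.8],[-0.28,-0.06,0.8],[-0.28,-0.06,0.8]],"jaw":[1,1,1,1,1,1,1,1]}'; python3 go.py rocker .015
python3 - <<'E'
from station import robot
import cv2
c=robot.capture("scene")["image"]
cv2.imwrite("pics/s2.png",cv2.resize(c[90:250,200:420],(770,560)))
E
```

```text
time: 1.98
tool_pos: [0.4587, 0.2453, 0.1157]
ee_rot: [0.042, 0.573, 0.816, 0.062]
contact_force: [-0.1, 0.4, 1.3]
width: -0.0
gripper_force: 0.0
1.975 [0.4587 0.2453 0.1157] xyz [-0.029   0.0041  0.2298] rot [-0.    -0.006  0.013] F.n [-0.08  0.43  1.31] 1.29
```

View pics/s2.png

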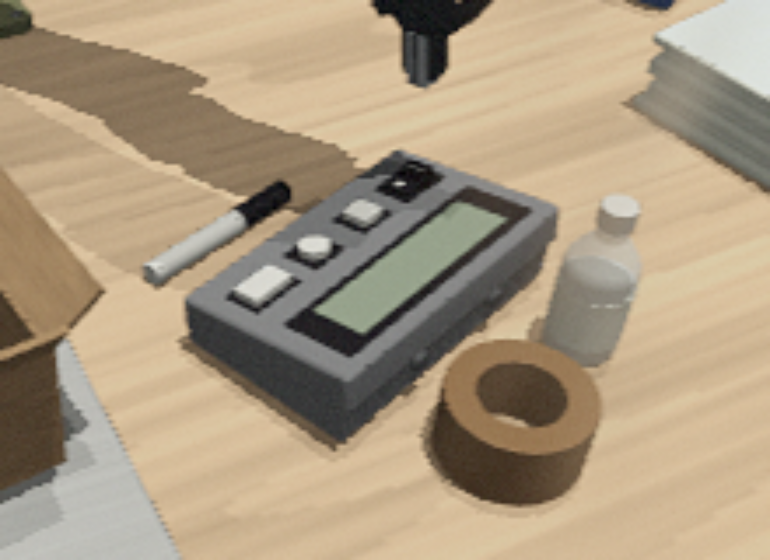

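The picture shows the shut fingertips at (425,80), hanging above the rocker at (412,178), with everything else untouched. Now I'll descend.

```bash
python3 -m creep '{"xyz":[[-0.01,0,0.06],[-0.02,0,0.13],[-0.03,0.004,0.19],[-0.03,0.004,0.23],[-0.03,0.004,0.26],[-0.03,0.004,0.26]],"rotation":[[0,0,0],[0,0,0],[0,0,0],[0,0,0],[0,0,0],[0,0,0]],"jaw":[1,1,1,1,1,1]}'; python3 go.py rocker 0
```

```text
time: 2.78
tool_pos: [0.4692, 0.2399, 0.0638]
ee_rot: [0.043, 0.575, 0.815, 0.06]
contact_force: [-0.2, -0.5, 0.3]
width: -0.0001
gripper_force: 0.0
2.775 [0.4692 0.2399 0.0638] xyz [0.0149 0.0032 0.0422] rot [-0.004 -0.     0.006] F.n [-0.22 -0.53  0.31] 0.37
```

```bash
python3 -m creep '{"xyz":[[0.015,0.003,0.02],[0.015,0.003,0.035],[0.015,0.003,0.042],[0.015,0.003,0.047],[0.015,0.003,0.047]],"rotation":[[0,0,0],[0,0,0],[0,0,0],[0,0,0],[0,0,0]],"jaw":[1,1,1,1,1]}'; python3 go.py rocker -.003
```

```text
time: 3.4
tool_pos: [0.4713, 0.245, 0.0563]
ee_rot: [0.042, 0.574, 0.815, 0.061]
contact_force: [0.2, -0.5, 0.8]
width: -0.0002
gripper_force: 0.8
3.4 [0.4713 0.245  0.0563] xyz [-0.0056 -0.01    0.0178] rot [-0.004 -0.002  0.007] F.n [ 0.15 -0.49  0.82] 0.81
```

```bash
python3 -m creep '{"xyz":[[-0.004,-0.006,0.005],[-0.004,-0.006,0.01],[-0.004,-0.006,0.015],[-0.004,-0.006,0.015]],"rotation":[[0,0,0],[0,0,0],[0,0,0],[0,0,0]],"jaw":[1,1,1,1]}'; python3 go.py rocker -.003
```

```text
time: 3.9
tool_pos: [0.4709, 0.2441, 0.0532]
ee_rot: [0.042, 0.574, 0.815, 0.061]
contact_force: [-0.7, 0.8, 1.7]
width: 0.0002
gripper_force: 0.7
3.9 [0.4709 0.2441 0.0532] xyz [-0.0023 -0.0044  0.0027] rot [-0.004 -0.003  0.008] F.n [-0.72  0.75  1.7 ] 1.74
```

```bash
python3 -m creep '{"xyz":[[0,0,0.004],[0,0,0.008],[0,0,0.01],[0,0,0.01]],"rotation":[[0,0,0],[0,0,0],[0,0,0],[0,0,0]],"jaw":[1,1,1,1]}'; python3 go.py rocker -.003
```

```text
time: 4.4
tool_pos: [0.471, 0.2438, 0.0514]
ee_rot: [0.042, 0.575, 0.815, 0.06]
contact_force: [-1.5, 1.4, 5.5]
width: 0.0002
gripper_force: 2.9
4.4 [0.471  0.2438 0.0514] xyz [-0.0006 -0.0027 -0.0064] rot [-0.005 -0.002  0.007] F.n [-1.47  1.4   5.54] 5.62
```

```bash
python3 -m creep '{"xyz":[[0,0,0.003],[0,0,0.006],[0,0,0.006]],"rotation":[[0,0,0],[0,0,0],[0,0,0]],"jaw":[1,1,1]}'; python3 go.py rocker -.003
```

```text
time: 4.78
tool_pos: [0.4711, 0.2438, 0.0505]
ee_rot: [0.042, 0.574, 0.815, 0.06]
contact_force: [-2.8, 1.6, 9.4]
width: -0.0003
gripper_force: 5.0
4.775 [0.4711 0.2438 0.0505] xyz [-0.0006 -0.0025 -0.0106] rot [-0.005 -0.002  0.007] F.n [-2.78  1.59  9.39] 9.6
```

The force now rises at about 4 N/mm, which matches the rubber feet, so the rocker is at its stop. I'll lift off.

```bash
python3 -m creep '{"xyz":[[0,0,-0.03],[0,0,-0.1],[0,0,-0.2],[0,0,-0.3],[0,0,-0.35],[0,0,-0.35]],"rotation":[[0,0,0],[0,0,0],[0,0,0],[0,0,0],[0,0,0],[0,0,0]],"jaw":[1,1,1,1,1,1]}'; python3 go.py units .02;  python3 - <<'E'
from station import robot
import cv2
c=robot.capture("scene")["image"]
cv2.imwrite("pics/s3.png",cv2.resize(c[120:220,250:370],(720,600)))
E
```

```text
time: 5.52
tool_pos: [0.4617, 0.2394, 0.1193]
ee_rot: [0.042, 0.575, 0.815, 0.06]
contact_force: [0.0, -0.7, -0.0]
width: -0.0
gripper_force: 0.0
5.525 [0.4617 0.2394 0.1193] xyz [-0.3079 -0.0041  0.2285] rot [-0.006 -0.     0.005] F.n [ 0.01 -0.7  -0.03] 0.01
```

View pics/s3.png

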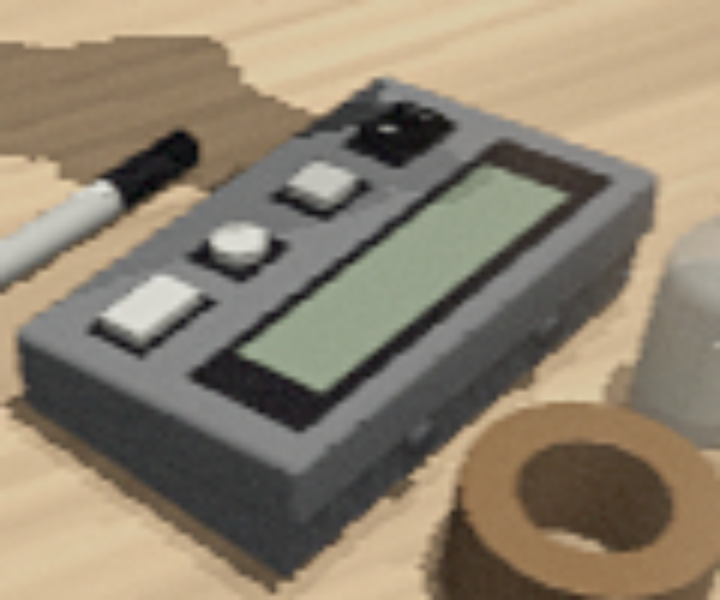

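The rocker at (405,130) has tipped over: its left end is down and its right end, with the dot, is raised. The keys are up. Next is the units key.

```bash
python3 -m creep '{"xyz":[[-0.08,0,0],[-0.2,0,0],[-0.29,-0.004,0.05],[-0.31,-0.004,0.12],[-0.31,-0.004,0.19],[-0.31,-0.004,0.25],[-0.31,-0.004,0.28],[-0.31,-0.004,0.28]],"rotation":[[0,0,0],[0,0,0],[0,0,0],[0,0,0],[0,0,0],[0,0,0],[0,0,0],[0,0,0]],"jaw":[1,1,1,1,1,1,1,1]}'; python3 go.py units 0
```

```text
time: 6.58
tool_pos: [0.4889, 0.1832, 0.0627]
ee_rot: [0.042, 0.575, 0.815, 0.059]
contact_force: [-0.8, -0.0, 0.0]
width: -0.0
gripper_force: 0.0
6.575 [0.4889 0.1832 0.0627] xyz [0.0023 0.0039 0.0435] rot [-0.01   0.001  0.007] F.n [-0.79 -0.03  0.  ] 0.11
```

```bash
python3 -m creep '{"xyz":[[0.002,0.004,0.02],[0.002,0.004,0.035],[0.002,0.004,0.047],[0.002,0.004,0.055],[0.002,0.004,0.06],[0.002,0.004,0.06]],"rotation":[[0,0,0],[0,0,0],[0,0,0],[0,0,0],[0,0,0],[0,0,0]],"jaw":[1,1,1,1,1,1]}'; python3 go.py units -.004
```

```text
time: 7.32
tool_pos: [0.4917, 0.185, 0.052]
ee_rot: [0.042, 0.575, 0.815, 0.06]
contact_force: [-0.4, -0.1, 2.4]
width: 0.0
gripper_force: 1.2
7.325 [0.4917 0.185  0.052 ] xyz [-0.0015 -0.0041  0.0082] rot [-0.006 -0.001  0.006] F.n [-0.43 -0.1   2.42] 2.46
```

```bash
python3 -m creep '{"xyz":[[0,0,0.005],[0,0,0.01],[0,0,0.015],[0,0,0.015]],"rotation":[[0,0,0],[0,0,0],[0,0,0],[0,0,0]],"jaw":[1,1,1,1]}'; python3 go.py units -.004
```

```text
time: 7.82
tool_pos: [0.492, 0.1851, 0.0493]
ee_rot: [0.042, 0.575, 0.815, 0.06]
contact_force: [-1.0, -0.1, 7.5]
width: -0.0004
gripper_force: 3.6
7.825 [0.492  0.1851 0.0493] xyz [-0.0015 -0.0036 -0.0052] rot [-0.006 -0.001  0.006] F.n [-1.04 -0.13  7.46] 7.53
```

The force is 7.5 N, above the 3.5 N needed to bottom the key, so units is fully down. I'll lift and move on to tare, passing well above the hold key.

```bash
python3 -m creep '{"xyz":[[0,0,-0.04],[0,0,-0.12],[0,0,-0.2],[0,0,-0.25],[0,0,-0.25]],"rotation":[[0,0,0],[0,0,0],[0,0,0],[0,0,0],[0,0,0]],"jaw":[1,1,1,1,1]}'; python3 go.py tare .015
```

```text
time: 8.45
tool_pos: [0.4855, 0.1826, 0.0988]
ee_rot: [0.043, 0.575, 0.815, 0.06]
contact_force: [0.3, -1.2, 0.2]
width: 0.0001
gripper_force: 0.0
8.45 [0.4855 0.1826 0.0988] xyz [-0.5006 -0.0065  0.1481] rot [-0.005 -0.001  0.004] F.n [ 0.27 -1.24  0.23] 0.25
```

```bash
python3 -m creep '{"xyz":[[-0.1,0,0],[-0.25,0,0],[-0.4,0,0],[-0.48,-0.003,0.02],[-0.5,-0.006,0.08],[-0.5,-0.006,0.13],[-0.5,-0.006,0.16],[-0.5,-0.006,0.16]],"rotation":[[0,0,0],[0,0,0],[0,0,0],[0,0,0],[0,0,0],[0,0,0],[0,0,0],[0,0,0]],"jaw":[1,1,1,1,1,1,1,1]}'; python3 go.py tare 0
```

```text
time: 9.45
tool_pos: [0.5215, 0.0902, 0.0659]
ee_rot: [0.042, 0.574, 0.815, 0.059]
contact_force: [0.9, -0.9, 0.1]
width: 0.0001
gripper_force: 0.0
9.45 [0.5215 0.0902 0.0659] xyz [-0.0052  0.0032  0.0579] rot [-0.009 -0.001  0.009] F.n [ 0.94 -0.91  0.12] 0.04
```

```bash
python3 -m creep '{"xyz":[[-0.005,0.003,0.025],[-0.005,0.003,0.045],[-0.005,0.003,0.057],[-0.005,0.003,0.065],[-0.005,0.003,0.072],[-0.005,0.003,0.072]],"rotation":[[0,0,0],[0,0,0],[0,0,0],[0,0,0],[0,0,0],[0,0,0]],"jaw":[1,1,1,1,1,1]}'; python3 go.py tare -.004
```

```text
time: 10.2
tool_pos: [0.5247, 0.0896, 0.0523]
ee_rot: [0.042, 0.575, 0.815, 0.06]
contact_force: [-1.7, -0.3, 2.0]
width: -0.0002
gripper_force: 1.1
10.2 [0.5247 0.0896 0.0523] xyz [ 0.0032 -0.0008  0.0087] rot [-0.007  0.     0.007] F.n [-1.7  -0.29  1.99] 2.22
```

```bash
python3 -m creep '{"xyz":[[0,0,0.005],[0,0,0.01],[0,0,0.015],[0,0,0.015]],"rotation":[[0,0,0],[0,0,0],[0,0,0],[0,0,0]],"jaw":[1,1,1,1]}'; python3 go.py tare -.004
```

```text
time: 10.7
tool_pos: [0.525, 0.0897, 0.0494]
ee_rot: [0.042, 0.575, 0.815, 0.06]
contact_force: [-1.9, -0.9, 5.8]
width: 0.0005
gripper_force: 3.0
10.7 [0.525  0.0897 0.0494] xyz [ 0.0033 -0.0004 -0.0059] rot [-0.007  0.     0.007] F.n [-1.88 -0.95  5.8 ] 6.04
```

Tare is fully down at 6 N. I'll lift clear and check.

```bash
python3 -m creep '{"xyz":[[0,0,-0.04],[0,0,-0.12],[0,0,-0.25],[0,0,-0.4],[0,0,-0.5],[0,0,-0.5],[0,0,-0.5]],"rotation":[[0,0,0],[0,0,0],[0,0,0],[0,0,0],[0,0,0],[0,0,0],[0,0,0]],"jaw":[1,1,1,1,1,1,1]}'
python3 - <<'E'
from station import robot
import cv2
c=robot.capture("scene")["image"]
cv2.imwrite("pics/s4.png",cv2.resize(c,(800,600)))
E
```

```text
time: 11.58
tool_pos: [0.5113, 0.0845, 0.1475]
ee_rot: [0.042, 0.575, 0.815, 0.059]
contact_force: [-0.3, -1.0, 0.5]
width: -0.0
gripper_force: 0.0
```

View pics/s4.png

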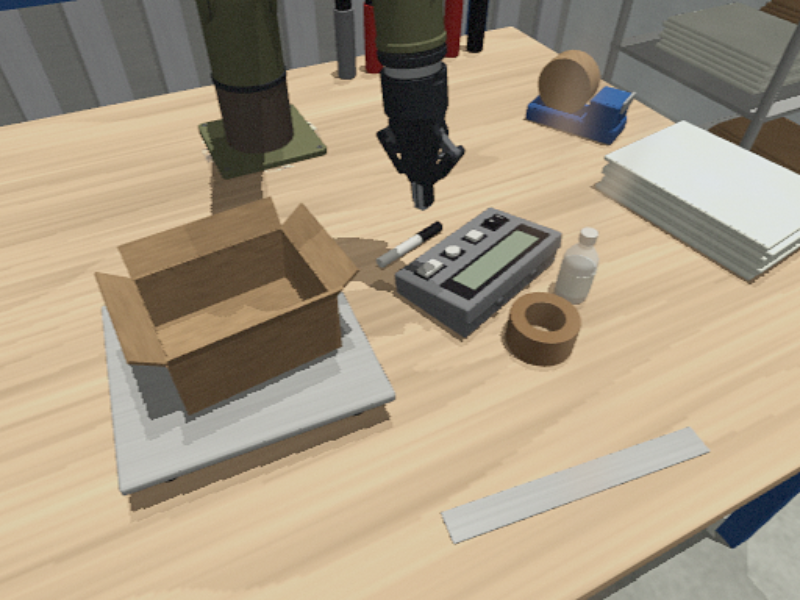

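The gripper is clear at (423,195). The keys are up, the rocker at (495,221) is still on, and the loose things and carton are where they were.

```bash
python3 -c "from station import robot; print(robot.job_done())"
```

```text
the job is handed in; nothing more can be done
None
```

The power rocker was pressed to on, then the units and tare keys were each pressed fully and let back up, and the job is handed in at about 12 s; the hold key, scale, carton and loose things were left alone, but the hand-in returned no verdict.

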